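# Build up a one-row sleeve jig and try a sleeve in it

## Task

Build up the one-row sleeve jig on its steel base: stand the two taller pinned posts in the two sockets, one at each end, lay the orange slot rack flat in the nest between them, and then lay the hole plate on top, with a post's pin through each of its end holes so that it lies level on both posts. Last, stand the green sleeve through any one of the plate's four middle holes so that it goes right down to the floor of the rack. Leave the short post where it stands.

Things in the scene. Friction and masses are not known exactly. Their poses are not given: they have to be found in the camera images.
- jig_base: Fixed dark steel plate 96 (x) x 340 (y) x 10 mm, origin centre of underside, symmetric; top face z = 10. Aluminium flared sockets at y = +-136: 32 bore, 42 wide mouth, rim 18 above top face, 47 wide outside; post stands on top face inside. Rack nest between, centred: sloping lips 8 high, 56 x 211 at floor (top face), 70 x 221 at top; side lips only at |y| 38 to 92.
- post_a: Taller pinned post: white nylon cylinder 26 mm across, 58 mm to its flat shoulder, steel pin on top (17 mm across for 9 mm, tapering to 6 mm at 19 mm above the shoulder), 77 mm in all, 60 g. Stands upright on the bench; origin at the centre of its underside, z up. Either taller post may go in either socket.
- post_b: The other taller pinned post, same as post_a (77 mm tall in all, shoulder at 58 mm, 26 mm across); origin at the centre of its underside, z up.
- short_post: Pinned post of another jig, like the two others but shorter: 36 mm to the shoulder, 55 mm in all, 26 mm across. Not wanted here, to be left standing where it is; origin at the centre of its underside.
- slot_rack: Orange open-topped trough 52 (x) x 208 (y) x 38 mm, walls and floor 4 mm, 130 g; origin centre of its underside, y along its length, symmetric. Cross walls 34 mm high make eight slots, each 22 mm long in y, with centres at y = +-13, +-38, +-63, +-88 mm. Lies upright on the bench; grip across its 52 mm width.
- hole_plate: Dark grey flat plate 46 (x) x 300 (y) x 10 mm, 300 g, lying on the bench; origin centre of its underside, y along its length, symmetric. On the centre line: four 28 mm sleeve holes at y = +-38, +-88 mm (over rack slots once built) and a 21 mm pin hole at y = +-136 mm. Solid in the middle; grip there across the 46 mm width. On the posts its underside is 68 mm above the bench.
- sleeve: Green plastic tube sleeve standing upright on the bench, 94 mm tall, 16 mm across (17 mm at the collar round its upper end), 30 g; origin at the centre of its foot, z up. Seated in the built jig its foot is 14 mm and its top 108 mm above the bench, 30 mm above the plate.

How it is judged:
By the outcome, as a careful person would: the job done as asked, in the order asked, and still so for the second after the job is handed in, with the robot touching nothing.
It also fails if it takes over 144 s, if anything falls off the work surface, if the arm or the gripper's body presses on something with over 40 N, if the wrist force passes 120 N, or if a joint passes its speed limit or range.

## Robot

A 6-joint arm with a two-finger parallel gripper is mounted at the origin on a cart in front of the work surface, level with it; the furniture and walls round the work are solid. World frame = base frame: x ahead of the robot, y to its left, z up, the work surface at z = 0. Lengths are in mm, angles in rad, forces in N, time in s.
With the tool pointing down it reaches from about 350 to 775 mm from the base axis. Payload 7.3 kg.
Tool frame: the origin (TCP) lies at the very end of the fingers, on their centre line; the grasp point (between the pads) lies 19 mm behind it; z points along the fingers, y is the line along which they close (so a half turn about z gives the same grasp; the last joint's range is limited). The gripper opens to 92 mm and grips with 3 to 60 N. Pads are 19 mm wide; open, the fingers measure 130 mm over their backs; the gripper's body (75 mm by 190 mm) begins 47 mm behind the grasp point.
Start: joints at [1.162, 0.342, 1.524, -0, 1.275, -0.146], TCP at [136.372, 506.999, 226.741] pointing down, gripper open.
Joint ranges: [-2.53, 2.53], [-0.77, 2.02], [0.04, 2.7], [-1, 4.14], [0.28, 2.66], [-3.11, 3.11]. Speed limits (rad/s): [2.57, 2.57, 3.14, 3.14, 3.14, 3.14].

## Interface

Orientations are given as [roll, pitch, yaw] about the fixed x, y, z axes, in that order (R = Rz(yaw) Ry(pitch) Rx(roll)).
In Python, from plant import get_obs, vision, workorder gives the robot as it stands.
- The arm moves only by the shell command python3 -m pendant 'ROWS' [OPENING]. ROWS is a JSON object of lists of equal length, an entry for each row: "dp": the shift along the tool's x, y, z in m, a list of three; "rotation": the turn, a rotation vector about the tool's x, y, z in rad, a list of three. A call has 1 to 8 rows; each row is the pose to reach, as a shift and turn from the pose commanded when the call began, along the tool's axes at that moment; what a row does not reach only later rows make up. A row lasts 1/8 s, in which the tool goes at most 62.5 mm and 10.7 degrees, less where a joint would pass 70% of its speed; a pose out of reach is approached as far as the arm can. A call with a gripper value outside its range is refused whole. OPENING is the finger opening in m, from 0 to 0.0918, set as the call begins (- or left out, the last holds). The fingers move at their own pace and stop on an object; the grip force is fixed at half the most. Time passes only in rows, so rows that repeat a pose let the fingers close. It gives the time, the measured TCP pose, the force, the opening and the grip force at its end, in the units of the state.
- get_obs(): the state, without advancing time (a new reading comes with each control period).
- vision.capture(name): name is "scene" or "top" or "wrist"; returns a dict with "pixels" (480x640x3 uint8, red, green, blue), "vfov" (degrees; the focal length in pixels is half the picture's height over the tangent of half this angle, whatever the lens; pixels are square), "cx", "cy" (the principal point, pixels), "pose" (4x4, takes a point from camera to world coordinates); the wrist camera has in their place "T_tool_cam" (4x4, takes a point from camera to tool coordinates, whose origin is the TCP and whose axes are the flange's). Camera axes: x right, y up, looking along -z (the intrinsics and any distortion apply to the point x, -y, -z); pixel columns grow to the right and rows downward; lengths in mm; the calibration is good to about 2 mm. A picture is of the moment at which its call begins: read the wrist's pose just before it. There is no depth.
- workorder.close_job(): hands the job in; it is judged then, once.
The state is a dict: "time": time; "joint_positions": joint angles; "dq": joint speeds; "tau": joint torques, N m; "tool_pos": TCP position; "tcp_rot": TCP orientation; "contact_force": force on the tool from outside, world axes, zero at the start; "moment": the same for the moment, N m; "grip_width": finger opening in mm; "finger_force": force on a finger pad.
Only numpy, scipy, OpenCV 4.12 (cv2) and the standard library are available. Lean on these libraries where they do the work, as an engineer would, in place of code of your own. Each camera call takes 0.05 s, during which the arm holds its last target. There are 200 camera calls.

## Working session

There is one attempt and no reset: what is moved stays moved. The work goes in short steps, Python scripts to look and compute and a shell command to move; the robot and the scene stay as the last step left them, time stands still between calls to the robot, and variables do not carry over. Pictures are saved under pics/ and viewed, at most 14 in all, crops included, and the job is handed in when it is done.

```bash
mkdir -p pics; ls
python3 - <<'E'
from plant import get_obs, vision
import cv2,json
o=get_obs();print(o)
for n in("scene","top"):
    c=vision.capture(n);cv2.imwrite(f"pics/{n}0.png",c["pixels"][:,:,::-1])
    print(n,{k:(v.tolist() if hasattr(v,'tolist') else v) for k,v in c.items() if k!="pixels"})
c=vision.capture("wrist");print({k:(v.tolist() if hasattr(v,'tolist') else v) for k,v in c.items() if k!="pixels"})
E
```

```text
pics
{'time': 0.0, 'joint_positions': array([ 1.16198016e+00,  3.42726898e-01,  1.52498480e+00, -1.16822845e-05,
        1.27538385e+00, -1.45998034e-01]), 'dq': array([-0.00077783,  0.00063883, -0.0009984 , -0.0003067 ,  0.00068078,
       -0.00099033]), 'tau': array([ 3.82552080e-04, -4.31232512e+01, -2.44226682e+01,  7.18720886e-02,
        5.58517501e-02, -1.05313893e-04]), 'tool_pos': array([136.2214992 , 506.61733875, 226.05403334]), 'tcp_rot': array([-3.14010413e+00, -2.07588117e-04,  2.87877778e+00]), 'contact_force': array([-0.48920892,  0.82225798, -0.22156409]), 'moment': array([-0.00438108,  0.00113994, -0.00751386]), 'finger_force': 0.0, 'grip_width': 91.93852340068294}
scene {'vfov': 50.35618720996733, 'cx': 330.53640963952296, 'cy': 243.97404666987296, 'pose': [[-0.5751805150902977, 0.3538114555543922, -0.7375532719600276, -175.8687529236666], [-0.8179045514141505, -0.23317034569049774, 0.5259883408086067, 520.2853794699255], [0.014125149078055559, 0.9057864228442906, 0.42349903937844596, 464.4211590182374], [0.0, 0.0, 0.0, 1.0]]}
top {'vfov': 49.68163932366701, 'cx': 321.2914156131991, 'cy': 254.72389018910044, 'pose': [[-0.01624246091893719, 0.9933226950534957, -0.11421998929678143, 420.9141674916834], [-0.9998675096132504, -0.016013835006153276, 0.0029189566958180554, 15.554087717714658], [0.001070365868831182, 0.11425226728628092, 0.9934511934347108, 1292.9204152786033], [0.0, 0.0, 0.0, 1.0]]}
{'vfov': 70.26717379343265, 'cx': 323.4590482465617, 'cy': 237.26660276414623, 'T_tool_cam': [[-0.0004001755124582076, 0.9652940490660157, 0.2611651559785389, 69.63221623712604], [0.9999994121714211, 0.00012310330912672528, 0.001077266163049449, -0.4828491631130305], [0.0010077283215222128, 0.2611654335537352, -0.9652935309015168, -158.0355978333753], [0.0, 0.0, 0.0, 1.0]]}
```

View pics/scene0.png

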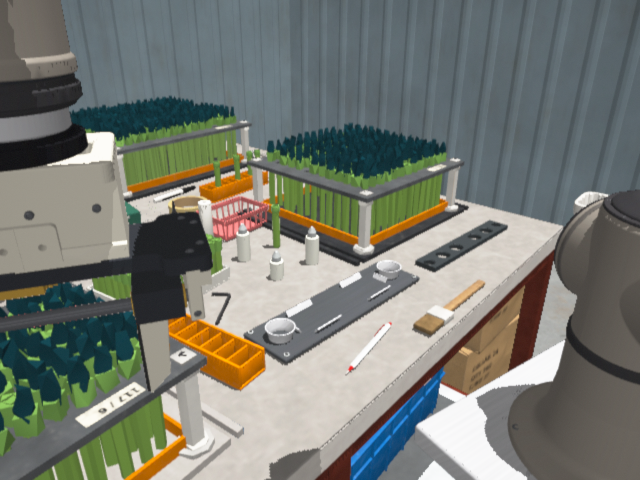

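View pics/top0.png

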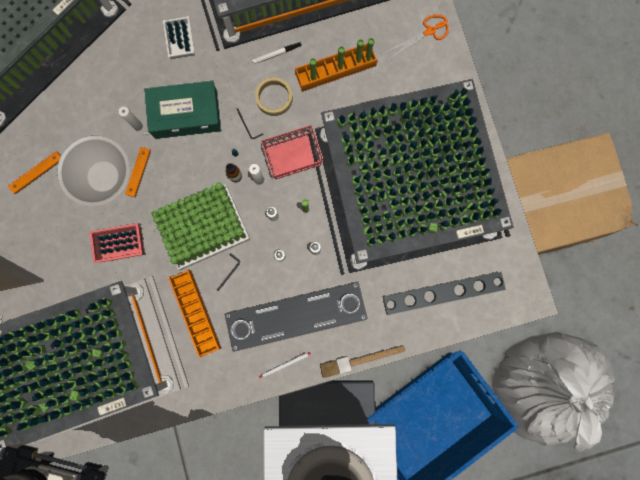

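The top view shows the sockets at about (242,329) and (349,303), the plate's end holes at (391,304) and (498,282), and the rack around (194,313). The posts' tops are at (271,213), (315,247) and (280,255), and the sleeve is at (304,205). In the scene view the post at (277,265) is the short one, which is (280,255) in the top view.

```bash
cat > h.py <<'E'
import numpy as np, cv2, json
from scipy.spatial.transform import Rotation as R
from plant import get_obs, vision
def tool():
    o=get_obs();T=np.eye(4);T[:3,:3]=R.from_euler('xyz',o['tcp_rot']).as_matrix();T[:3,3]=o['tool_pos'];return T
def shot(name,file=None):
    T=tool();c=vision.capture(name)
    P=T@c['T_tool_cam'] if name=='wrist' else c['pose']
    if file: cv2.imwrite('pics/'+file,c['pixels'][:,:,::-1]); np.savez('pics/'+file+'.npz',P=P,k=[240/np.tan(np.radians(c['vfov']/2)),c['cx'],c['cy']])
    return dict(P=P,k=[240/np.tan(np.radians(c['vfov']/2)),c['cx'],c['cy']],px=c['pixels'])
def load(file): d=np.load('pics/'+file+'.npz');return dict(P=d['P'],k=d['k'],px=cv2.imread('pics/'+file)[:,:,::-1])
def ray(c,u,v):
    f,cx,cy=c['k'];d=c['P'][:3,:3]@np.array([(u-cx)/f,-(v-cy)/f,-1]);return c['P'][:3,3],d/np.linalg.norm(d)
def onz(c,u,v,z):
    o,d=ray(c,u,v);return o+d*(z-o[2])/d[2]
def tri(*obs): # (c,u,v)...
    A=np.zeros((3,3));b=np.zeros(3)
    for c,u,v in obs:
        o,d=ray(c,u,v);M=np.eye(3)-np.outer(d,d);A+=M;b+=M@o
    return np.linalg.solve(A,b)
def proj(c,p):
    q=c['P'][:3,:3].T@(np.array(p)-c['P'][:3,3]);f,cx,cy=c['k'];return cx+f*q[0]/-q[2],cy-f*q[1]/-q[2]
def go(x,y,z,yaw): # delta in tool axes (m) & rotvec to reach a straight-down pose
    T=tool();G=R.from_euler('xyz',[np.pi,0,yaw]).as_matrix()
    print('dp',np.round(T[:3,:3].T@(np.array([x,y,z])-T[:3,3])/1000,4),'rot',np.round(R.from_matrix(T[:3,:3].T@G).as_rotvec(),4))
E
python3 - <<'E'
from h import *
c=shot('top','top1.png')
for n,u,v,z in [('s1',242,329,28),('s2',349,303,28),('p1',391,304,10),('p2',498,282,10),('rk a',181,275,38),('rk b',208,352,38),('postA',271,213,77),('postB',315,247,77),('short',280,255,55),('sleeve',304,205,94)]:
    print(n,onz(c,u,v,z).round(1))
s=load('top1.png')
cc=vision.capture('scene');s=dict(P=cc['pose'],k=[240/np.tan(np.radians(cc['vfov']/2)),cc['cx'],cc['cy']])
print(tri((c,271,213),(s,244,224)),tri((c,315,247),(s,312,228)),tri((c,280,255),(s,277,251)),tri((c,304,205),(s,276,204)))
im=c['px'][180:360,160:520];cv2.imwrite('pics/t1c.png',cv2.resize(im,None,fx=2.2,fy=2.2,interpolation=cv2.INTER_CUBIC)[:,:,::-1])
E
```

```text
s1 [388.8 206.3  28. ]
s2 [447.2 -53.6  28. ]
p1 [ 443.4 -158.    10. ]
p2 [ 493.4 -424.7   10. ]
rk a [521.2 352.8  38. ]
rk b [336.1 285.8  38. ]
postA [662.7 130.2  77. ]
postB [579.3  26.6  77. ]
short [564.2 111.1  55. ]
sleeve [677.2  50.8  94. ]
[661.99027566 129.51178018  79.24147065] [579.29681659  26.37004988  76.2157373 ] [564.42315887 111.61438201  55.78883191] [675.68080819  50.22725621  99.86679453]
```

View pics/t1c.png

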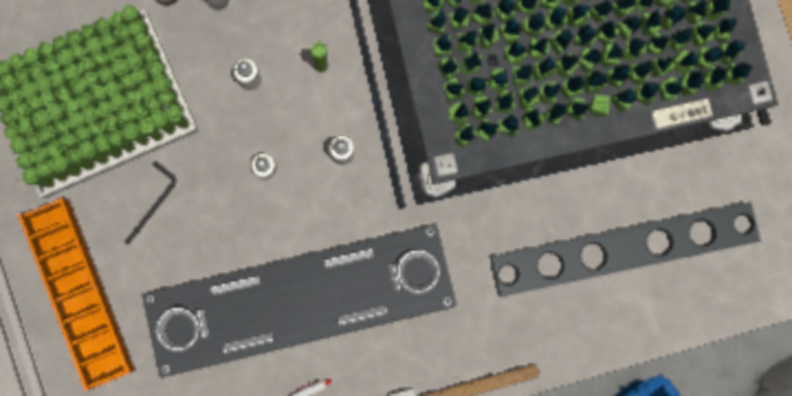

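```bash
python3 -c "
from h import *
go(560,70,250,np.pi/2)"
```

```text
dp [-0.5226 -0.3118 -0.0234] rot [-7.000e-04  4.000e-04  1.308e+00]
```

```bash
python3 -m pendant '{"dp":[[-0.26,-0.156,-0.023],[-0.26,-0.156,-0.023],[-0.26,-0.156,-0.023],[-0.5226,-0.3118,-0.0234],[-0.5226,-0.3118,-0.0234],[-0.5226,-0.3118,-0.0234],[-0.5226,-0.3118,-0.0234],[-0.5226,-0.3118,-0.0234]],"rotation":[[0,0,0.6],[0,0,0.6],[0,0,0.6],[0,0,1.308],[0,0,1.308],[0,0,1.308],[0,0,1.308],[0,0,1.308]]}'
python3 -c "
from h import *
go(560,70,250,np.pi/2)"
```

```text
time: 1.25
tool_pos: [485.2, 146.7, 247.9]
tcp_rot: [3.141, -0.0, 1.569]
contact_force: [0.8, 0.2, -0.5]
grip_width: 91.9
finger_force: 0.0
dp [-0.0765  0.075  -0.0021] rot [ 0.0004 -0.0004 -0.0023]
```

```bash
python3 -m pendant '{"dp":[[-0.0765,0.075,-0.002],[-0.0765,0.075,-0.002],[-0.0765,0.075,-0.002],[-0.0765,0.075,-0.002],[-0.0765,0.075,-0.002]],"rotation":[[0,0,0],[0,0,0],[0,0,0],[0,0,0],[0,0,0]]}'
python3 -c "
from h import *
shot('wrist','w1.png')"
```

```text
time: 1.88
tool_pos: [558.2, 73.0, 249.9]
tcp_rot: [-3.141, -0.0, 1.572]
contact_force: [-0.6, -0.4, 0.8]
grip_width: 91.7
finger_force: 0.0
```

View pics/w1.png

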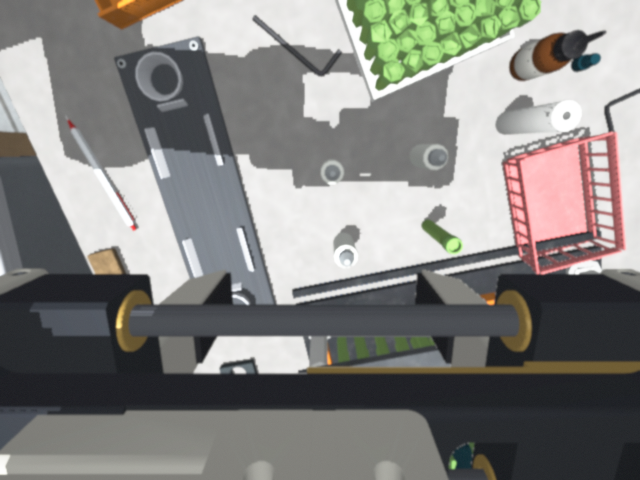

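The wrist view shows pin tips at (436,157) and (346,258) for the tall posts and (332,172) for the short one. The sleeve's top is at (453,244) and the left socket at (159,77). The gripper hides the lower half.

```bash
python3 -c "
from h import *
w=load('w1.png');t=load('top1.png')
for n,u,v,z,tu,tv in [('A',436,157,77,271,213),('B',346,258,77,315,247),('short',332,172,55,280,255),('sl',453,244,94,304,205),('s1',159,77,28,242,329)]:
    print(n,onz(w,u,v,z).round(1),onz(t,tu,tv,z).round(1),tri((w,u,v),(t,tu,tv)).round(1))
im=w['px'][130:290,290:490];cv2.imwrite('pics/w1c.png',cv2.resize(im,None,fx=4,fy=3.7,interpolation=cv2.INTER_CUBIC)[:,:,::-1])
go(579,26,130,np.pi/2)
"
```

```text
A [664.7 131.4  77. ] [662.7 130.2  77. ] [663.1 130.8  79.3]
B [581.5  30.8  77. ] [579.3  26.6  77. ] [581.7  26.6  64. ]
short [567.1 115.7  55. ] [564.2 111.1  55. ] [567.8 113.5  24.6]
sl [682.7  50.8  94. ] [677.2  50.8  94. ] [677.9  51.7 100.7]
s1 [389.9 209.3  28. ] [388.8 206.3  28. ] [388.9 208.2  25.7]
dp [-0.0471  0.0206  0.12  ] rot [ 0.0002 -0.0002  0.0016]
```

```bash
python3 -m pendant '{"dp":[[0.027,0.042,0.06],[0.027,0.042,0.09],[0.027,0.042,0.09],[0.027,0.042,0.09]],"rotation":[[0,0,0],[0,0,0],[0,0,0],[0,0,0]]}'
python3 -c "
from h import *
shot('wrist','w2.png')"
```

```text
time: 2.42
tool_pos: [601.2, 99.2, 161.7]
tcp_rot: [3.139, -0.0, 1.571]
contact_force: [0.2, -0.0, 1.0]
grip_width: 92.1
finger_force: 0.0
```

View pics/w2.png

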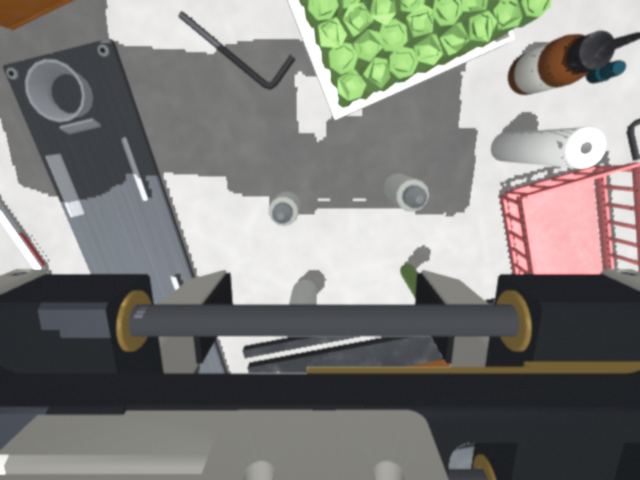

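Pin A is now at (413,194), the short post's at (283,210) and the left socket's mouth at (59,90). B is just behind the finger rod.

```bash
python3 -c "
from h import *
w=load('w1.png');v=load('w2.png');t=load('top1.png')
for n,a,b,z in [('A',(436,157),(413,194),77),('short',(332,172),(283,210),55),('s1',(159,77),(59,90),28)]:
    print(n,onz(v,*b,z).round(1),tri((w,*a),(v,*b)).round(1))
go(663.5,131,32,np.pi/2)
"
```

```text
A [665.5 134.8  77. ] [673.3 130.7  49.1]
short [569.9 119.1  55. ] [567.4 114.3  31.2]
s1 [392.3 210.5  28. ] [385.5 211.4  18.3]
dp [0.0319 0.0614 0.1305] rot [ 0.0037 -0.0001  0.0003]
```

```bash
python3 -c "
from h import *
t=load('top1.png');print(onz(t,254,172,90))
go(664.5,132,32,1.37)
"
python3 -m pendant '{"dp":[[0.0329,0.0629,0],[0.0329,0.0629,0],[0.0329,0.0629,0],[0.0329,0.0629,0.05],[0.0329,0.0629,0.09],[0.0329,0.0629,0.1295],[0.0329,0.0629,0.1295],[0.0329,0.0629,0.1295]],"rotation":[[0,0,0.2],[0,0,0.2],[0,0,0.2],[0,0,0.2],[0,0,0.2],[0,0,0.2],[0,0,0.2],[0,0,0.2]]}'
```

```text
[759.86058464 168.86096985  90.        ]
dp [0.0329 0.0624 0.1305] rot [ 0.0036 -0.0005  0.2011]
time: 3.48
tool_pos: [664.8, 131.6, 32.9]
tcp_rot: [3.138, -0.001, 1.371]
contact_force: [-0.5, 0.6, 0.6]
grip_width: 92.1
finger_force: 0.0
```

Close, check grip, lift.

```bash
python3 -m pendant '{"dp":[[0,0,0],[0,0,0],[0,0,0],[0,0,0],[0,0,0],[0,0,0]],"rotation":[[0,0,0],[0,0,0],[0,0,0],[0,0,0],[0,0,0],[0,0,0]]}' 0.015
python3 -m pendant '{"dp":[[0,0,-0.04],[0,0,-0.08],[0,0,-0.11],[0,0,-0.11]],"rotation":[[0,0,0],[0,0,0],[0,0,0],[0,0,0]]}'
python3 -c "
from h import *
w=load('w1.png')
shot('wrist','w3.png')"
```

```text
time: 4.22
tool_pos: [663.9, 131.8, 30.1]
tcp_rot: [-3.142, -0.0, 1.371]
contact_force: [0.8, 0.1, 0.3]
grip_width: 36.7
finger_force: 0.3
time: 4.72
tool_pos: [665.4, 132.0, 143.3]
tcp_rot: [3.136, -0.002, 1.371]
contact_force: [0.8, -0.5, 0.0]
grip_width: 14.6
finger_force: 0.0
```

View pics/w3.png

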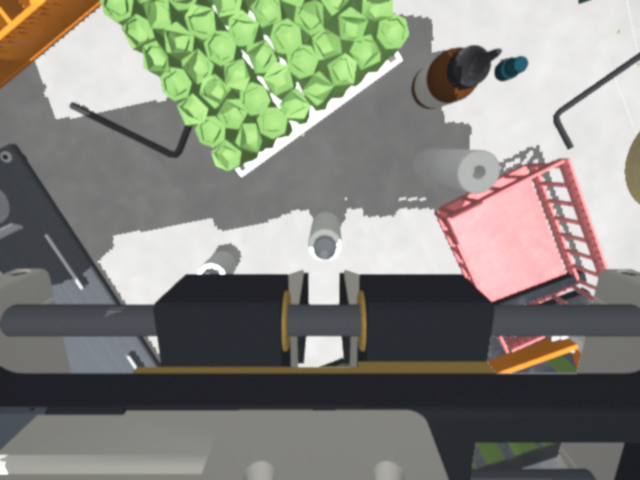

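The lift began before the fingers had closed. The post stands upright at about (324,246), so I open, descend and close for longer.

```bash
python3 -c "
from h import *
w=load('w3.png');print(onz(w,324,246,77))"
python3 -m pendant '{"dp":[[0,0,0],[0,0,0],[0,0,0],[0,0,0],[0,0,0],[0,0,0],[0,0,0]],"rotation":[[0,0,0],[0,0,0],[0,0,0],[0,0,0],[0,0,0],[0,0,0],[0,0,0]]}' 0.075
python3 -m pendant '{"dp":[[0,0,0.04],[0,0,0.08],[0,0,0.11],[0,0,0.11]],"rotation":[[0,0,0],[0,0,0],[0,0,0],[0,0,0]]}'
```

```text
[667.01458707 134.28234694  77.        ]
time: 5.65
tool_pos: [663.9, 131.8, 140.4]
tcp_rot: [3.141, -0.0, 1.371]
contact_force: [0.4, -0.2, -0.2]
grip_width: 74.4
finger_force: 0.0
time: 6.15
tool_pos: [662.0, 131.7, 27.6]
tcp_rot: [-3.136, 0.001, 1.371]
contact_force: [-0.7, -0.2, -0.1]
grip_width: 74.8
finger_force: 0.0
```

```bash
python3 -m pendant '{"dp":[[0,0,0],[0,0,0],[0,0,0],[0,0,0],[0,0,0],[0,0,0],[0,0,0],[0,0,0]],"rotation":[[0,0,0],[0,0,0],[0,0,0],[0,0,0],[0,0,0],[0,0,0],[0,0,0],[0,0,0]]}' 0.015
python3 -m pendant '{"dp":[[0,0,-0.03],[0,0,-0.07],[0,0,-0.11],[0,0,-0.11],[0,0,-0.11]],"rotation":[[0,0,0],[0,0,0],[0,0,0],[0,0,0],[0,0,0]]}'
python3 -c "
from h import *
print(get_obs()['tool_pos'])
go(389,208,100,1.37)"
```

```text
time: 7.15
tool_pos: [664.0, 131.8, 30.5]
tcp_rot: [3.141, -0.0, 1.371]
contact_force: [-0.1, 0.5, 2.2]
grip_width: 25.5
finger_force: 30.0
time: 7.78
tool_pos: [663.1, 131.8, 139.1]
tcp_rot: [-3.14, 0.0, 1.371]
contact_force: [0.8, -0.2, -1.8]
grip_width: 25.5
finger_force: 30.0
[663.10572213 131.76819082 139.06926822]
dp [ 0.0203 -0.2837  0.0396] rot [-0.002   0.0005  0.0008]
```

```bash
cat > rects.py <<'E'
from h import *
t=load('top1.png');px=t['px'].astype(int);hsv=cv2.cvtColor(t['px'],cv2.COLOR_RGB2HSV)
def rect(n,roi,m,z,zm):
    x0,y0,x1,y1=roi;M=np.zeros(m.shape,np.uint8);M[y0:y1,x0:x1]=m[y0:y1,x0:x1]*255
    M=cv2.morphologyEx(M,cv2.MORPH_CLOSE,np.ones((5,5)))
    cs,_=cv2.findContours(M,0,cv2.CHAIN_APPROX_NONE);c=max(cs,key=cv2.contourArea)
    b=cv2.boxPoints(cv2.minAreaRect(c));P=np.array([onz(t,u,v,z)[:2] for u,v in b])
    e=[np.linalg.norm(P[i]-P[i-1]) for i in range(4)];i=int(np.argmax(e));d=P[i]-P[i-1];d*=np.sign(d[1])
    print(n,'ctr',P.mean(0).round(1),'dims',np.round(e,0),'long-axis angle',np.arctan2(d[1],d[0]).round(4))
g=hsv[:,:,2]
rect('base',(222,275,375,360),g<110,10,0)
rect('plate',(380,265,510,320),g<115,10,0)
rect('rack',(165,265,225,360),(hsv[:,:,1]>150)&(hsv[:,:,0]<25)&(g>90),38,0)
E
python3 rects.py
```

```text
base ctr [418.4  78.5] dims [ 97. 341.  98. 338.] long-axis angle 1.7888
plate ctr [ 470.2 -288.5] dims [ 48. 304.  48. 302.] long-axis angle 1.7646
rack ctr [430.  320.4] dims [206.  58. 206.  57.] long-axis angle 0.3747
```

```bash
python3 -m pendant '{"dp":[[0.004,-0.05,0],[0.008,-0.1,0],[0.012,-0.15,0],[0.016,-0.2,0],[0.02,-0.25,0],[0.0228,-0.2837,0.02],[0.0228,-0.2837,0.04],[0.0228,-0.2837,0.04]],"rotation":[[0,0,0],[0,0,0],[0,0,0],[0,0,0],[0,0,0],[0,0,0],[0,0,0],[0,0,0]]}'
python3 -m pendant '{"dp":[[0,0,0],[0,0,0]],"rotation":[[0,0,0],[0,0,0]]}'
python3 -c "
from h import *
go(389.5,210.5,42,1.37)
v=shot('scene','sc1.png')
cv2.imwrite('pics/sc1c.png',cv2.resize(v['px'][180:400,160:440],None,fx=2.5,fy=2.5)[:,:,::-1])"
```

```text
time: 8.78
tool_pos: [388.4, 210.1, 98.3]
tcp_rot: [-3.137, 0.003, 1.371]
contact_force: [0.7, -0.3, -0.3]
grip_width: 25.3
finger_force: 30.0
time: 9.02
tool_pos: [390.9, 210.5, 100.6]
tcp_rot: [3.141, -0.0, 1.37]
contact_force: [-0.5, -0.6, -1.3]
grip_width: 25.0
finger_force: 30.0
dp [-0.0003 -0.0014  0.0586] rot [ 0.0006 -0.0004  0.0003]
```

View pics/sc1c.png

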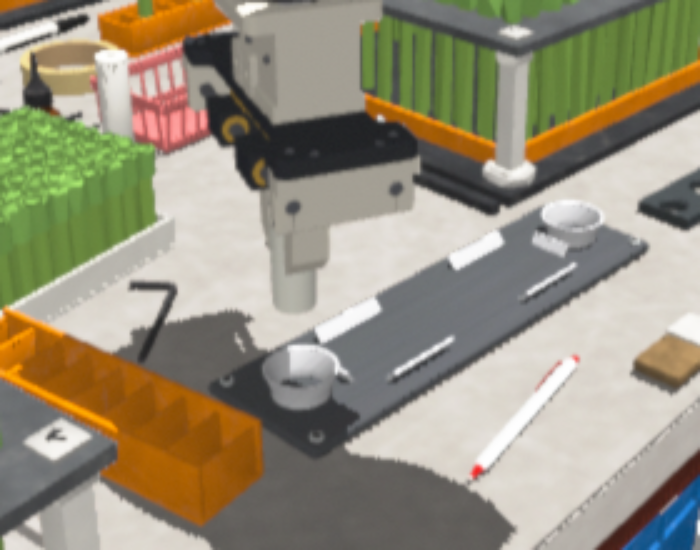

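The scene view shows the post hanging over the left socket, with its foot centre about (277,300) and the socket mouth about (280,329). I check this against projections.

```bash
python3 -c "
from h import *
s=load('sc1.png');x,y,z=tool()[:3,3];print(x,y,z)
print(proj(s,(x,y,z-31)),proj(s,(389.5,210.5,28)),proj(s,(448.5,-54.5,28)),proj(s,(x+10,y,z-31)),proj(s,(x,y+10,z-31)))"
```

```text
390.85888609313145 210.4803920131487 100.58559281731584
(np.float64(277.20324652178726), np.float64(301.8981184041726)) (np.float64(278.47977012357), np.float64(326.1108888693845)) (np.float64(387.0116383354508), np.float64(265.7239933703356)) (np.float64(273.8372506101671), np.float64(298.94187220727935)) (np.float64(271.20485420106485), np.float64(303.9106206181575))
```

```bash
python3 -m pendant '{"dp":[[0,-0.001,0.03],[0,-0.001,0.045],[0,-0.001,0.054],[0,-0.001,0.058],[0,-0.001,0.058]],"rotation":[[0,0,0],[0,0,0],[0,0,0],[0,0,0],[0,0,0]]}'
```

```text
time: 9.7
tool_pos: [389.6, 210.8, 42.4]
tcp_rot: [3.141, -0.0, 1.371]
contact_force: [0.3, -0.5, -0.1]
grip_width: 25.1
finger_force: 30.0
```

```bash
python3 -m pendant '{"dp":[[0,0,0.002],[0,0,0.002],[0,0,0.002],[0,0,0.002]],"rotation":[[0,0,0],[0,0,0],[0,0,0],[0,0,0]]}'
python3 -m pendant '{"dp":[[0,0,0],[0,0,0],[0,0,0],[0,0,0],[0,0,0],[0,0,-0.04],[0,0,-0.1],[0,0,-0.1]],"rotation":[[0,0,0],[0,0,0],[0,0,0],[0,0,0],[0,0,0],[0,0,0],[0,0,0],[0,0,0]]}' 0.07
python3 -c "
from h import *
go(580.5,28.5,140,1.6)"
```

```text
time: 10.2
tool_pos: [389.5, 210.8, 40.4]
tcp_rot: [3.141, -0.0, 1.371]
contact_force: [0.2, 0.1, 1.2]
grip_width: 25.3
finger_force: 30.0
time: 11.2
tool_pos: [391.8, 211.6, 144.1]
tcp_rot: [3.134, -0.005, 1.371]
contact_force: [0.5, -0.6, -0.5]
grip_width: 70.0
finger_force: 0.0
dp [-0.1421  0.2212  0.0052] rot [ 0.0082 -0.0036 -0.229 ]
```

```bash
python3 -m pendant '{"dp":[[-0.0351,0.0559,0],[-0.0703,0.1118,0],[-0.1054,0.1676,0],[-0.1406,0.2235,0],[-0.1406,0.2235,0],[-0.1406,0.2235,0],[-0.1406,0.2235,0]],"rotation":[[0,0,-0.05],[0,0,-0.1],[0,0,-0.17],[0,0,-0.229],[0,0,-0.229],[0,0,-0.229],[0,0,-0.229]]}'
python3 -c "
from h import *
go(580.5,28.5,34,1.6)
v=shot('scene','sc2.png');x,y,z=tool()[:3,3]
print(proj(v,(x,y,z)),proj(v,(580.5,28.5,77)))
cv2.imwrite('pics/sc2c.png',cv2.resize(v['px'][150:350,190:440],None,fx=3,fy=3)[:,:,::-1])"
```

```text
time: 12.08
tool_pos: [579.1, 29.8, 139.8]
tcp_rot: [-3.14, -0.001, 1.601]
contact_force: [-0.4, -0.5, -0.4]
grip_width: 70.0
finger_force: 0.0
dp [-0.0014  0.0015  0.1058] rot [-0.0018 -0.0006  0.0007]
(np.float64(310.23356560216075), np.float64(196.93700031824915)) (np.float64(310.60287159104234), np.float64(227.6466834901983))
```

View pics/sc2c.png

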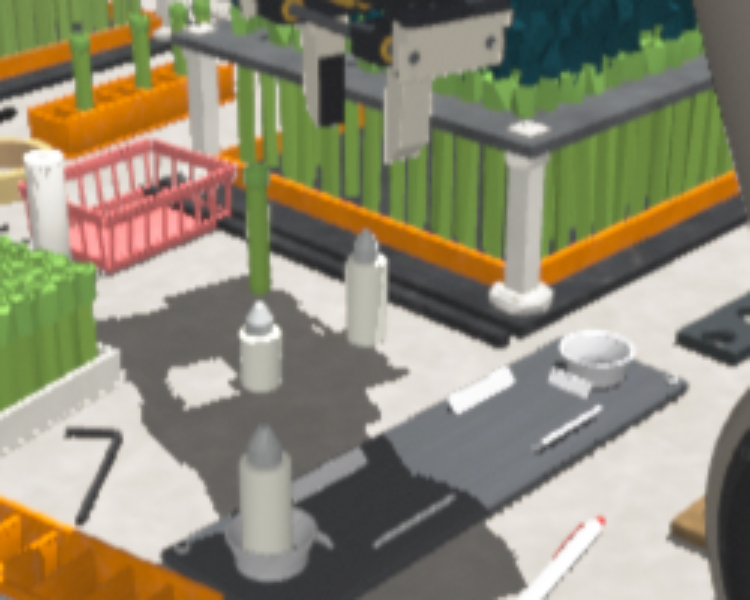

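Post A stands in the left socket. B's tip is at (312.3,227.7), so y is about 27. I check the clearance to the tall tray first.

```bash
python3 -c "
from h import *
t=load('top1.png')
for z in(60,110,150): print(z,[onz(t,u,v,z)[:2].round(0) for u,v in((322,122),(333,190),(341,240),(347,270))])
s=load('sc2.png')
print(tri((s,366.,191.5),(t,360,257)),tri((s,255.5,160),(t,326,116)))
im=t['px'][110:290,290:400];cv2.imwrite('pics/t2c.png',cv2.resize(im,None,fx=5,fy=3.3,interpolation=cv2.INTER_CUBIC)[:,:,::-1])
"
```

```text
60 [array([892.,   5.]), array([720., -19.]), array([597., -36.]), array([525., -49.])]
110 [array([873.,   5.]), array([708., -18.]), array([590., -34.]), array([521., -46.])]
150 [array([858.,   6.]), array([699., -17.]), array([585., -32.]), array([517., -44.])]
[546.15285113 -75.15696903 140.69594838] [875.91385525  -6.79419865 135.02215801]
```

View pics/t2c.png

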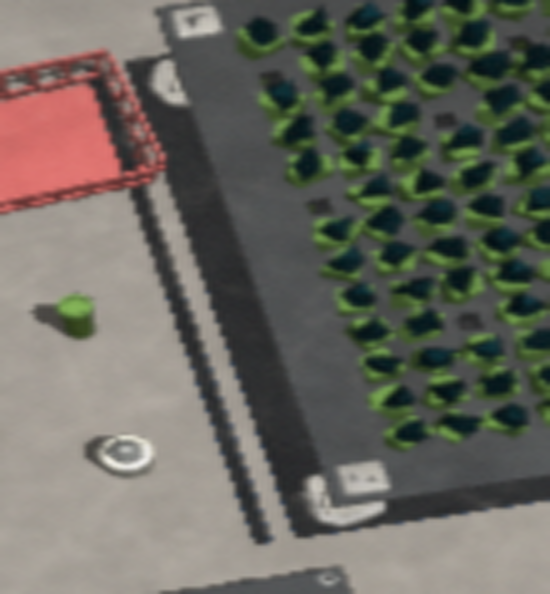

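The tall plate's edge lies more than 25 mm clear of the gripper's body, so I descend.

```bash
python3 -m pendant '{"dp":[[-0.0028,0.0015,0],[-0.0028,0.0015,0.04],[-0.0028,0.0015,0.08],[-0.0028,0.0015,0.106],[-0.0028,0.0015,0.106],[-0.0028,0.0015,0.106]],"rotation":[[0,0,0],[0,0,0],[0,0,0],[0,0,0],[0,0,0],[0,0,0]]}'
python3 -m pendant '{"dp":[[0,0,0],[0,0,0],[0,0,0],[0,0,0],[0,0,0],[0,0,0],[0,0,0],[0,0,0]],"rotation":[[0,0,0],[0,0,0],[0,0,0],[0,0,0],[0,0,0],[0,0,0],[0,0,0],[0,0,0]]}' 0.015
python3 -m pendant '{"dp":[[0,0,-0.03],[0,0,-0.07],[0,0,-0.11],[0,0,-0.11],[0,0,-0.11]],"rotation":[[0,0,0],[0,0,0],[0,0,0],[0,0,0],[0,0,0]]}'
python3 -c "
from h import *
go(448,-54.5,110,1.6)
s=load('sc2.png');d=load('top1.png')
print(proj(s,(389.5,210.5,87)),proj(s,(388,212,87)))"
```

```text
time: 12.88
tool_pos: [582.8, 26.0, 35.5]
tcp_rot: [3.14, 0.0, 1.6]
contact_force: [1.0, 0.2, 1.3]
grip_width: 69.9
finger_force: 0.0
time: 13.88
tool_pos: [582.1, 25.8, 34.2]
tcp_rot: [3.142, -0.0, 1.6]
contact_force: [1.0, 0.1, -0.2]
grip_width: 25.5
finger_force: 30.0
time: 14.5
tool_pos: [581.4, 25.8, 143.4]
tcp_rot: [-3.14, -0.0, 1.6]
contact_force: [-0.3, 0.6, -1.1]
grip_width: 25.2
finger_force: 30.0
dp [-0.0764 -0.1357  0.0336] rot [-0.0013 -0.0002 -0.0002]
(np.float64(277.2966455631041), np.float64(292.00400975147716)) (np.float64(276.907983983716), np.float64(292.73657496737883))
```

```bash
python3 -m pendant '{"dp":[[-0.015,-0.03,0],[-0.03,-0.06,0],[-0.045,-0.09,0],[-0.06,-0.115,0],[-0.0764,-0.136,0],[-0.0764,-0.136,0],[-0.0764,-0.136,0],[-0.0764,-0.136,0]],"rotation":[[0,0,0.17],[0,0,0.34],[0,0,0.51],[0,0,0.68],[0,0,0.85],[0,0,1.02],[0,0,1.19],[0,0,1.36]]}'
python3 -m pendant '{"dp":[[0,0,0],[0,0,0],[0,0,0]],"rotation":[[0,0,0.02],[0,0,0.02],[0,0,0.02]]}'
python3 -c "
from h import *
go(448,-54.5,45,0.219)
v=shot('scene','sc3.png');x,y,z=tool()[:3,3];print(x,y,z)
print(proj(v,(x,y,z-34)),proj(v,(448,-54.5,28)))
cv2.imwrite('pics/sc3c.png',cv2.resize(v['px'][150:330,300:500],None,fx=3,fy=3)[:,:,::-1])"
```

```text
time: 15.5
tool_pos: [447.3, -54.4, 142.8]
tcp_rot: [-3.14, 0.003, 0.234]
contact_force: [-0.6, 0.3, -1.1]
grip_width: 25.3
finger_force: 30.0
time: 15.88
tool_pos: [448.1, -54.4, 143.9]
tcp_rot: [-3.141, 0.001, 0.222]
contact_force: [0.3, -0.2, -1.1]
grip_width: 25.4
finger_force: 30.0
dp [-0.0001  0.0001  0.0989] rot [-0.0004  0.0006  0.0028]
448.2081095510725 -54.48687798925412 144.01172098421483
(np.float64(389.9103697756443), np.float64(225.06418977432517)) (np.float64(387.18861770679877), np.float64(265.8278020456951))
```

View pics/sc3c.png

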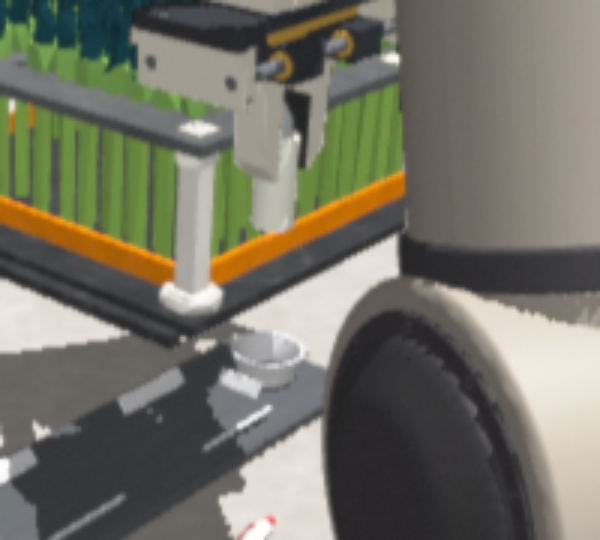

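The post hangs over the right socket: its foot is at (391,225) and the mouth at (389.5,266). I shift 2 mm in -y and lower.

```bash
python3 -m pendant '{"dp":[[0,0.002,0.04],[0,0.002,0.07],[0,0.002,0.085],[0,0.002,0.095],[0,0.002,0.1],[0,0.002,0.1]],"rotation":[[0,0,0],[0,0,0],[0,0,0],[0,0,0],[0,0,0],[0,0,0]]}'
```

```text
time: 16.68
tool_pos: [448.5, -56.4, 44.4]
tcp_rot: [-3.141, 0.0, 0.22]
contact_force: [-1.8, 0.3, -1.7]
grip_width: 25.5
finger_force: 30.0
```

```bash
python3 -m pendant '{"dp":[[0,0,0.001],[0,0,0.001],[0,0,0.001]],"rotation":[[0,0,0],[0,0,0],[0,0,0]]}'
python3 -m pendant '{"dp":[[0,0,0],[0,0,0],[0,0,0],[0,0,0],[0,0,-0.03],[0,0,-0.08],[0,0,-0.14],[0,0,-0.18]],"rotation":[[0,0,0],[0,0,0],[0,0,0],[0,0,0],[0,0,0],[0,0,0],[0,0,0],[0,0,0]]}' 0.06
python3 -c "
from h import *
go(340,290,225,0.36)"
```

```text
time: 17.05
tool_pos: [448.7, -56.4, 44.1]
tcp_rot: [3.142, -0.0, 0.22]
contact_force: [-3.8, 1.3, 8.0]
grip_width: 25.0
finger_force: 30.0
time: 18.05
tool_pos: [449.2, -56.6, 225.9]
tcp_rot: [3.14, -0.003, 0.22]
contact_force: [0.9, -0.4, -0.8]
grip_width: 59.8
finger_force: 0.0
dp [-3.100e-02 -3.621e-01  3.000e-04] rot [ 0.0016 -0.0026 -0.1402]
```

```bash
python3 -m pendant '{"dp":[[-0.005,-0.06,0],[-0.01,-0.12,0],[-0.015,-0.18,0],[-0.02,-0.24,0],[-0.025,-0.3,0],[-0.031,-0.362,0],[-0.031,-0.362,0],[-0.031,-0.362,0]],"rotation":[[0,0,-0.14],[0,0,-0.14],[0,0,-0.14],[0,0,-0.14],[0,0,-0.14],[0,0,-0.14],[0,0,-0.14],[0,0,-0.14]]}' 0.09
python3 -m pendant '{"dp":[[0,0,0],[0,0,0]],"rotation":[[0,0,0],[0,0,0]]}'
python3 -c "
from h import *
shot('wrist','w4.png')"
```

```text
time: 19.05
tool_pos: [339.4, 289.8, 223.0]
tcp_rot: [3.141, 0.0, 0.361]
contact_force: [-0.3, -0.2, -0.1]
grip_width: 89.9
finger_force: 0.0
time: 19.3
tool_pos: [340.3, 289.0, 223.3]
tcp_rot: [3.142, -0.0, 0.357]
contact_force: [0.6, -0.4, 0.6]
grip_width: 90.3
finger_force: 0.0
```

View pics/w4.png

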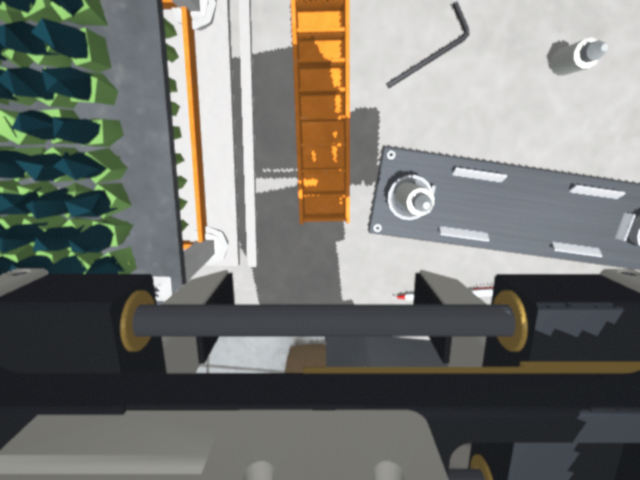

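The rack's top runs from columns 293-347 at row 0 to 299-349 at its near end, row 221. The tall tray's plate edge is at (165,20)-(181,275).

```bash
cat > rk.py <<'E'
from h import *
import sys
w=load(sys.argv[1]);h=cv2.cvtColor(w['px'],cv2.COLOR_RGB2HSV)
m=((h[:,:,1]>150)&(h[:,:,0]<22)&(h[:,:,2]>70)).astype(np.uint8);lo,hi=int(sys.argv[2]),int(sys.argv[3]);m[:,:lo]=0;m[:,hi:]=0;m[265:]=0
m=cv2.morphologyEx(m,cv2.MORPH_OPEN,np.ones((3,3)));L=[];Rr=[]
rows=np.where(m.sum(1)>30)[0]
for r in range(rows.min()+4,rows.max()-4,4):
    c=np.where(m[r])[0]
    if len(c)>10: L.append(onz(w,c.min()-.5,r,38)[:2]);Rr.append(onz(w,c.max()+.5,r,38)[:2])
ln=lambda P:cv2.fitLine(np.float32(P),cv2.DIST_HUBER,0,.01,.01).ravel()
a,b=ln(L),ln(Rr)
for q in(a,b): q[:2]*=np.sign(q[0])
ang=np.arctan2(a[1]+b[1],a[0]+b[0]);d=np.array([np.cos(ang),np.sin(ang)]);n=np.array([-d[1],d[0]])
wd=(a[2:]-b[2:])@n;mid=((a[2:]+b[2:])/2)@n
c=np.where(m[:,(lo+hi)//2])[0];ends=np.array([onz(w,(lo+hi)/2,r,38)[:2]@d for r in (rows.max()+.5,rows.min())])
print('ang',ang,np.arctan2(a[1],a[0]),np.arctan2(b[1],b[0]),'width',wd,'near,far',ends,rows.min(),'centre from near',d*(ends[0]+104)+n*mid)
E
python3 rk.py w4.png 285 360
python3 -c "
from h import *
w=load('w4.png')
for z in(125,140):
  for u,v in((165,20),(175,170),(181,270)): print(z,onz(w,u,v,z).round(0))
print('sock/tip A',onz(w,424,203,87).round(1), 'w5')
for n,u,v in(('c1',391,155),('c2',377,228)): print(onz(w,u,v,10).round(1))
"
```

```text
ang 0.37705582 0.37806824 0.3760434 width 50.32865 near,far [417.84946669 615.67422057] 0 centre from near [432.98016142 323.98140356]
125 [445. 439. 125.]
125 [351. 409. 125.]
125 [276. 386. 125.]
140 [442. 432. 140.]
140 [354. 404. 140.]
140 [284. 381. 140.]
sock/tip A [391.2 213.6  87. ] w5
[421.7 241.9  10. ]
[343.2 225.   10. ]
```

```bash
python3 -c "
from h import *
w=load('w4.png');n=np.array([-np.sin(.377),np.cos(.377)]);c=np.array([433,324])
for z in(5,25):
  for u,v in((243,20),(252,150),(255,260)): print(z,(onz(w,u,v,z)[:2]-c)@n)
t=load('top1.png')
g=w['px'][60,225:300].astype(int).sum(1)//3;print(g)
go(435.4,309.8,70,.377)"
```

```text
5 75.23205917829628
5 75.6399974298657
5 81.42093969530711
25 71.21148674368528
25 71.59774624140528
25 77.07147626600307
[239 238 237 225 184 131 108 107 107 107 107 108 108 109 123 171 226 239
 240 240 240 240 240 239 230 192 145 127 116 108 107 107 107 107 107 106
 108 108 109 108 110 109 108 108 110 110 110 108 110 110 109 110 110 109
 111 110 110 110 109 107 108 107 108 109 107 108 108 105 101 100 100  95
  88  88  92]
dp [0.0964 0.0139 0.1533] rot [-0.     -0.0002 -0.0195]
```

```bash
python3 -m pendant '{"dp":[[0.05,0.0139,0],[0.0964,0.0139,0.02],[0.0964,0.0139,0.07],[0.0964,0.0139,0.12],[0.0964,0.0139,0.17],[0.0964,0.0139,0.2],[0.0964,0.0139,0.211],[0.0964,0.0139,0.211]],"rotation":[[0,0,-0.0195],[0,0,-0.0195],[0,0,-0.0195],[0,0,-0.0195],[0,0,-0.0195],[0,0,-0.0195],[0,0,-0.0195],[0,0,-0.0195]]}'
python3 -m pendant '{"dp":[[0,0,0],[0,0,0],[0,0,0],[0,0,0],[0,0,0],[0,0,0]],"rotation":[[0,0,0],[0,0,0],[0,0,0],[0,0,0],[0,0,0],[0,0,0]]}' 0.04
```

```text
time: 20.35
tool_pos: [435.0, 310.7, 12.3]
tcp_rot: [-3.142, 0.0, 0.379]
contact_force: [-0.1, -0.5, 0.6]
grip_width: 90.2
finger_force: 0.0
time: 21.1
tool_pos: [434.8, 311.2, 12.6]
tcp_rot: [-3.141, -0.001, 0.379]
contact_force: [-1.2, 1.6, 5.0]
grip_width: 51.7
finger_force: 30.0
```

```bash
python3 -m pendant '{"dp":[[0,0,-0.03],[0,0,-0.08],[0,0,-0.13],[0,0,-0.18],[0,0,-0.18]],"rotation":[[0,0,0],[0,0,0],[0,0,0],[0,0,0],[0,0,0]]}'
python3 -m pendant '{"dp":[[-0.0127,0.0266,0],[-0.0253,0.0532,0],[-0.038,0.08,0],[-0.0506,0.1063,0],[-0.0633,0.1329,0],[-0.076,0.1595,0],[-0.0886,0.186,0],[-0.1013,0.2127,0]],"rotation":[[0,0,-0.176],[0,0,-0.353],[0,0,-0.529],[0,0,-0.705],[0,0,-0.88],[0,0,-1.06],[0,0,-1.235],[0,0,-1.411]]}'
python3 -m pendant '{"dp":[[0,0,0],[0,0,0],[0,0,0.05]],"rotation":[[0,0,0],[0,0,0],[0,0,0]]}'
python3 -c "
from h import *
go(419.3,76,22,1.789)
w=shot('wrist','w5.png');h=cv2.cvtColor(w['px'],cv2.COLOR_RGB2HSV);m=(h[:,:,1]>150)&(h[:,:,0]<22)&(h[:,:,2]>70);m=m.astype(np.uint8)
n,l,s,c=cv2.connectedComponentsWithStats(m);print([x.tolist() for x in s if x[4]>1500])
t=tool()
for a in(-104,104):
  for b in(-26,26): print(proj(w,(t@[a,b,-26,1])[:3]))
"
```

```text
time: 21.72
tool_pos: [436.5, 311.6, 195.8]
tcp_rot: [-3.141, -0.007, 0.379]
contact_force: [-0.2, 0.4, -2.7]
grip_width: 51.7
finger_force: 30.0
time: 22.72
tool_pos: [418.2, 74.7, 190.6]
tcp_rot: [-3.138, -0.0, 1.796]
contact_force: [0.1, 0.8, -1.7]
grip_width: 51.8
finger_force: 30.0
time: 23.1
tool_pos: [422.1, 76.6, 143.7]
tcp_rot: [3.134, 0.001, 1.789]
contact_force: [1.0, 0.2, -2.9]
grip_width: 51.8
finger_force: 30.0
dp [ 0.0002 -0.0039  0.1217] rot [0.0079 0.0015 0.0001]
[[0, 0, 640, 480, 274708], [251, 49, 145, 255, 29012], [266, 337, 115, 32, 3407]]
(np.float64(264.2762416357361), np.float64(484.50464542485736))
(np.float64(363.0477052381053), np.float64(483.12085853397275))
(np.float64(237.69610943043472), np.float64(43.29305523958209))
(np.float64(380.17203300314605), np.float64(43.768118941864515))
```

View pics/w5.png

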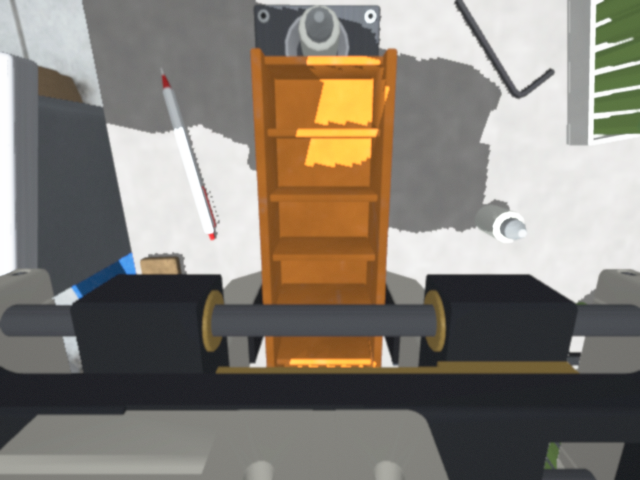

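```bash
python3 -c "
from h import *
c=vision.capture('wrist');w=dict(P=c['T_tool_cam'],k=[240/np.tan(np.radians(c['vfov']/2)),c['cx'],c['cy']],px=c['pixels'])
h=cv2.cvtColor(w['px'],cv2.COLOR_RGB2HSV);m=((h[:,:,1]>150)&(h[:,:,0]<22)&(h[:,:,2]>70)).astype(np.uint8)
n,l,s,_=cv2.connectedComponentsWithStats(m);print([x.tolist() for x in s[1:] if x[4]>1500])
for b in(-26,0,26): print(proj(w,(104,b,-26)))
print(onz(w,255,49,-26),onz(w,392,49,-26),onz(w,262,250,-26),onz(w,388,250,-26))
for i in range(3): print(get_obs()['tool_pos'],get_obs()['tcp_rot'])
T=tool();Pw=dict(w,P=T@c['T_tool_cam'])
g=cv2.cvtColor(c['pixels'],cv2.COLOR_RGB2GRAY)
print('corner bolts',onz(Pw,263,16,10),onz(Pw,371,16,10),'tipA',onz(Pw,320,14,87))
B=np.array([419,77.5,0])
"
python3 -m pendant '{"dp":[[0,0,0],[0,0,0]],"rotation":[[0,0,0],[0,0,0]]}'
```

```text
[[251, 49, 146, 255, 29800], [266, 337, 115, 32, 3436]]
(np.float64(248.22512953385802), np.float64(41.51536135424459))
(np.float64(323.1320532539621), np.float64(41.4787501074))
(np.float64(398.04634351863035), np.float64(41.4421352601089))
[101.65782833 -23.77240367 -26.        ] [101.63698801  24.0250009  -26.        ] [ 28.25225206 -24.8233449  -26.        ] [ 28.2334447   26.23647209 -26.        ]
[415.97047113  76.63816518 138.60503886] [-3.13247483e+00 -2.22849539e-03  1.78975807e+00]
[415.97047113  76.63816518 138.60503886] [-3.13247483e+00 -2.22849539e-03  1.78975807e+00]
[415.97047113  76.63816518 138.60503886] [-3.13247483e+00 -2.22849539e-03  1.78975807e+00]
corner bolts [335.93340821 224.76151595  10.        ] [414.18303182 241.8974553   10.        ] tipA [383.84533235 210.73811634  87.        ]
time: 23.45
tool_pos: [420.4, 76.2, 143.6]
tcp_rot: [3.139, 0.0, 1.79]
contact_force: [-0.3, -0.1, -1.3]
grip_width: 51.8
finger_force: 30.0
```

```bash
python3 -m pendant '{"dp":[[0.0028,0,0],[0.0028,0,0.03],[0.0028,0,0.07],[0.0028,0,0.09],[0.0028,0,0.09],[0.0028,0,0.09]],"rotation":[[0,0,0],[0,0,0],[0,0,0],[0,0,0],[0,0,0],[0,0,0]]}'
python3 -c "
from h import *
go(418.7,79,22,1.789)"
```

```text
time: 24.2
tool_pos: [419.6, 78.7, 53.2]
tcp_rot: [3.14, 0.0, 1.79]
contact_force: [-0.4, -0.7, -0.8]
grip_width: 51.9
finger_force: 30.0
dp [ 0.0005 -0.0009  0.0312] rot [0.0019 0.0003 0.0013]
```

```bash
python3 -m pendant '{"dp":[[0,-0.001,0.01],[0,-0.001,0.02],[0,-0.001,0.025],[0,-0.001,0.029],[0,-0.001,0.029]],"rotation":[[0,0,0],[0,0,0],[0,0,0],[0,0,0],[0,0,0]]}'
```

```text
time: 24.82
tool_pos: [417.7, 78.4, 23.0]
tcp_rot: [-3.141, -0.0, 1.79]
contact_force: [-0.3, -0.2, -1.2]
grip_width: 51.8
finger_force: 30.0
```

```bash
python3 -m pendant '{"dp":[[0,0,0.001],[0,0,0.002],[0,0,0.002],[0,0,0.002]],"rotation":[[0,0,0],[0,0,0],[0,0,0],[0,0,0]]}'
python3 -m pendant '{"dp":[[0,0,0],[0,0,0],[0,0,0],[0,0,0],[0,0,-0.04],[0,0,-0.1],[0,0,-0.16],[0,0,-0.2]],"rotation":[[0,0,0],[0,0,0],[0,0,0],[0,0,0],[0,0,0],[0,0,0],[0,0,0],[0,0,0]]}' 0.07
python3 -c "
from h import *
t=shot('top')
go(500,-230,225,1.765)"
```

```text
time: 25.32
tool_pos: [417.9, 78.4, 22.6]
tcp_rot: [3.141, 0.0, 1.79]
contact_force: [-3.2, -0.4, 17.2]
grip_width: 51.6
finger_force: 30.0
time: 26.32
tool_pos: [418.2, 78.4, 224.0]
tcp_rot: [3.138, 0.001, 1.79]
contact_force: [0.1, -0.4, -0.9]
grip_width: 69.8
finger_force: 0.0
dp [-0.3185  0.0105  0.0039] rot [0.0101 0.0019 0.0255]
```

```bash
python3 -m pendant '{"dp":[[-0.055,-0.004,0],[-0.11,-0.008,0],[-0.165,-0.011,0],[-0.22,-0.015,0],[-0.275,-0.019,0],[-0.33,-0.022,0],[-0.385,-0.026,0],[-0.439,-0.03,0]],"rotation":[[0,0,0.025],[0,0,0.025],[0,0,0.025],[0,0,0.025],[0,0,0.025],[0,0,0.025],[0,0,0.025],[0,0,0.025]]}' 0.085
python3 -m pendant '{"dp":[[0,0,0],[0,0,0],[0,0,0]],"rotation":[[0,0,0],[0,0,0],[0,0,0]]}'
python3 - <<'E'
from h import *
w=shot('wrist','w6.png');h=cv2.cvtColor(w['px'],cv2.COLOR_RGB2HSV)
m=((h[:,:,2]<120)).astype(np.uint8);m[262:]=0;
cx=[proj(w,(470.2+s*-.1925,-288.5+s*.981,10)) for s in(-38,0,38,88,136,150)];print(np.round(cx,0).tolist())
n,l,s,c=cv2.connectedComponentsWithStats(m);print([x.tolist() for x in s[1:] if x[4]>1500])
E
```

```text
time: 27.38
tool_pos: [484.0, -358.4, 220.5]
tcp_rot: [-3.141, -0.001, 1.765]
contact_force: [0.2, -0.9, 1.0]
grip_width: 85.2
finger_force: 0.0
time: 27.75
tool_pos: [484.1, -355.2, 221.3]
tcp_rot: [-3.142, -0.001, 1.767]
contact_force: [0.1, -0.6, 0.2]
grip_width: 84.8
finger_force: 0.0
[[323.0, 183.0], [323.0, 146.0], [323.0, 107.0], [323.0, 53.0], [323.0, -3.0], [323.0, -21.0]]
[[0, 0, 187, 116, 13236], [284, 0, 107, 126, 5187], [388, 0, 66, 262, 8180], [446, 0, 45, 262, 5590], [528, 0, 112, 90, 4389], [64, 47, 114, 192, 6990], [586, 55, 54, 74, 2685], [297, 129, 94, 79, 3968], [519, 131, 121, 131, 10326]]
```

View pics/w6.png

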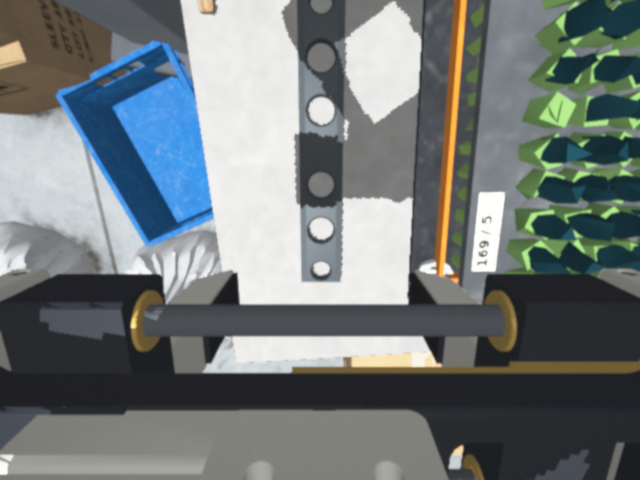

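The plate's holes are at (321,2), (321.5,57), (321,110), (321,184), (321,230) and (321,268). The tall tray's edge is at columns 480-490, about 110 mm off, so the body clears it.

Run:
```python
from h import *
w=load('w6.png')
P=np.array([onz(w,u,v,10)[:2] for u,v in((321,2),(321.5,57),(321,110),(321,184),(321,230),(321,268))]);y=np.array([136,88,38,-38,-88,-136])
A=np.polyfit(y,P,1);print('slope',A[0],'ang',np.arctan2(A[0][1],A[0][0]),'ctr',A[1],'res',(P-np.outer(y,A[0])-A[1]).round(1).tolist())
for z in(125,145): 
  q=onz(w,480,250,z)[:2],onz(w,487,130,z)[:2]; print(z,[(p-A[1])@[.981,.1925] for p in q])
go(*A[1],3,1.766);go(470.2,-288.5,3,1.765)
```

```text
slope [-0.18875803  0.96712401] ang 1.7635477867866491 ctr [ 468.95695283 -291.05791711] res [[-0.2, -0.2], [0.3, 0.1], [-0.2, 0.3], [-0.1, 0.3], [0.3, -1.4], [-0.1, 0.8]]
125 [np.float64(124.7749146614687), np.float64(118.8901235579819)]
145 [np.float64(115.16411408424192), np.float64(109.7420394956326)]
dp [ 0.066  -0.0025  0.2185] rot [ 0.0002 -0.0001  0.0008]
dp [ 0.0683 -0.0008  0.2185] rot [ 0.0002 -0.0001  0.0018]
```

```bash
python3 -m pendant '{"dp":[[0.066,-0.0018,0.01],[0.066,-0.0018,0.06],[0.066,-0.0018,0.11],[0.066,-0.0018,0.16],[0.066,-0.0018,0.19],[0.066,-0.0018,0.21],[0.066,-0.0018,0.218],[0.066,-0.0018,0.218]],"rotation":[[0,0,0],[0,0,0],[0,0,0],[0,0,0],[0,0,0],[0,0,0],[0,0,0],[0,0,0]]}'
python3 -m pendant '{"dp":[[0,0,0],[0,0,0],[0,0,0],[0,0,0],[0,0,0],[0,0,0],[0,0,0]],"rotation":[[0,0,0],[0,0,0],[0,0,0],[0,0,0],[0,0,0],[0,0,0],[0,0,0]]}' 0.03
```

```text
time: 28.8
tool_pos: [469.7, -291.8, 3.5]
tcp_rot: [3.141, -0.0, 1.766]
contact_force: [-1.1, 0.1, 0.6]
grip_width: 85.1
finger_force: 0.0
time: 29.68
tool_pos: [469.5, -292.2, 3.3]
tcp_rot: [-3.142, -0.0, 1.765]
contact_force: [-1.6, -0.1, 2.9]
grip_width: 45.4
finger_force: 30.0
```

```bash
python3 -m pendant '{"dp":[[0,0,-0.02],[0,0,-0.06],[0,0,-0.11],[0,0,-0.16],[0,0,-0.2],[0,0,-0.2],[0,0,-0.2],[0,0,-0.2]],"rotation":[[0,0,0],[0,0,0],[0,0,0],[0,0,0],[0,0,0],[0,0,0],[0,0,0],[0,0,0]]}'
cat > pl.py <<'E'
from h import *
c=vision.capture('wrist');w=dict(P=c['T_tool_cam'],k=[240/np.tan(np.radians(c['vfov']/2)),c['cx'],c['cy']],px=c['pixels'])
cv2.imwrite('pics/plt.png',c['pixels'][:,:,::-1])
for s in(38,88,136): print(s,'pred',np.round(proj(w,(s,0,-6.6)),1))
print('end',proj(w,(150,-23,-6.6)),proj(w,(150,23,-6.6)))
g=cv2.cvtColor(c['pixels'],cv2.COLOR_RGB2GRAY)
C=cv2.HoughCircles(cv2.GaussianBlur(g,(3,3),0),cv2.HOUGH_GRADIENT,1,40,param1=80,param2=18,minRadius=18,maxRadius=60)
if C is not None:
  for u,v,r in C[0]:
    if 270<u<380 and v<270: print((u,v,r),'tool',onz(w,u,v,-6.6)[:2].round(1))
E
python3 pl.py; python3 -c "
from h import *
go(419,77.5,200,1.789)"
```

```text
time: 30.68
tool_pos: [468.7, -291.5, 200.8]
tcp_rot: [-3.139, -0.004, 1.765]
contact_force: [-0.8, -0.5, -3.9]
grip_width: 45.5
finger_force: 30.0
38 pred [323.2 216.6]
88 pred [323.2  98.3]
136 pred [323.1 -38.1]
end (np.float64(260.32998636845423), np.float64(-82.9525625656076)) (np.float64(385.78423035649524), np.float64(-83.02141835819714))
(np.float32(326.5), np.float32(97.5), np.float32(34.7)) tool [88.3  1.4]
(np.float32(323.5), np.float32(208.5), np.float32(28.8)) tool [41.7  0.1]
dp [0.3718 0.0224 0.0022] rot [-0.0024 -0.0032 -0.0237]
```

```bash
python3 -m pendant '{"dp":[[0.04,0.002,0],[0.09,0.005,0],[0.145,0.009,0],[0.2,0.012,0],[0.255,0.015,0],[0.31,0.019,0],[0.35,0.021,0],[0.371,0.0222,0]],"rotation":[[0,0,-0.0235],[0,0,-0.0235],[0,0,-0.0235],[0,0,-0.0235],[0,0,-0.0235],[0,0,-0.0235],[0,0,-0.0235],[0,0,-0.0235]]}'
python3 -m pendant '{"dp":[[0,0,0],[0,0,0.03],[0,0,0.06],[0,0,0.085],[0,0,0.085],[0,0,0.085],[0,0,0.085]],"rotation":[[0,0,0],[0,0,0],[0,0,0],[0,0,0],[0,0,0],[0,0,0],[0,0,0]]}'
python3 -c "
from h import *
go(418.8,77,72,1.789)
w=shot('wrist','w7.png');v=shot('scene','sc4.png')
a=cv2.resize(v['px'][170:330,210:450],None,fx=2.5,fy=2.5);b=w['px'][0:300,140:500]
b=cv2.resize(b,None,fx=.55,fy=.55);b=cv2.copyMakeBorder(b,0,400-b.shape[0],0,0,cv2.BORDER_CONSTANT)
cv2.imwrite('pics/comb.png',np.hstack([a,b])[:,:,::-1]);print(a.shape,b.shape)
T=tool();x=T[:3,0];z0=T[2,3]
for s in(136,-136):
  p=T[:3,3]+s*x; print('hole',proj(v,(p[0],p[1],z0+6.6)))
for p in((389.5,210.6,87),(448.7,-56.4,87)): print('tip',proj(v,p))"
```

```text
time: 31.72
tool_pos: [418.6, 78.0, 202.4]
tcp_rot: [-3.14, -0.001, 1.791]
contact_force: [0.6, -0.8, -3.5]
grip_width: 45.3
finger_force: 30.0
time: 32.6
tool_pos: [420.5, 75.9, 119.2]
tcp_rot: [3.139, 0.0, 1.789]
contact_force: [0.4, -0.3, -3.9]
grip_width: 45.6
finger_force: 30.0
dp [ 0.0015 -0.0015  0.0472] rot [ 0.0022  0.0005 -0.0004]
(400, 600, 3) (400, 198, 3)
hole (np.float64(277.0765765045262), np.float64(267.752492335777))
hole (np.float64(390.9239657288749), np.float64(216.45946526698532))
tip (np.float64(277.23641039270007), np.float64(292.0235177605093))
tip (np.float64(389.72478725014656), np.float64(236.46789585584096))
```

```bash
python3 -m pendant '{"dp":[[0.001,-0.001,0.015],[0.001,-0.001,0.024],[0.001,-0.001,0.03],[0.001,-0.001,0.034],[0.001,-0.001,0.036]],"rotation":[[0,0,0],[0,0,0],[0,0,0],[0,0,0],[0,0,0]]}'
```

```text
time: 33.33
tool_pos: [418.6, 76.9, 82.2]
tcp_rot: [3.141, -0.0, 1.789]
contact_force: [-0.7, -0.6, -3.6]
grip_width: 45.6
finger_force: 30.0
```

Both tips are in the holes with no contact force, so I continue.

```bash
python3 -m pendant '{"dp":[[0,0,0.003],[0,0,0.006],[0,0,0.009],[0,0,0.0095]],"rotation":[[0,0,0],[0,0,0],[0,0,0],[0,0,0]]}'
python3 -m pendant '{"dp":[[0,0,0.001],[0,0,0.002],[0,0,0.002]],"rotation":[[0,0,0],[0,0,0],[0,0,0]]}'
```

```text
time: 33.83
tool_pos: [418.3, 76.9, 72.5]
tcp_rot: [-3.141, -0.0, 1.789]
contact_force: [0.7, 0.2, -3.2]
grip_width: 45.5
finger_force: 30.0
time: 34.2
tool_pos: [418.9, 76.8, 71.4]
tcp_rot: [3.14, 0.0, 1.789]
contact_force: [-2.0, -0.1, 5.0]
grip_width: 45.4
finger_force: 30.0
```

```bash
python3 -m pendant '{"dp":[[0,0,0],[0,0,0],[0,0,0],[0,0,0],[0,0,-0.03],[0,0,-0.08],[0,0,-0.12],[0,0,-0.12]],"rotation":[[0,0,0],[0,0,0],[0,0,0],[0,0,0],[0,0,0],[0,0,0],[0,0,0],[0,0,0]]}' 0.065
python3 -c "
from h import *
go(678,110,190,1.571)"
```

```text
time: 35.2
tool_pos: [420.2, 76.9, 193.4]
tcp_rot: [3.135, 0.001, 1.789]
contact_force: [0.2, 0.3, -0.5]
grip_width: 65.3
finger_force: 0.0
dp [-0.0235  0.2588  0.0051] rot [0.0066 0.0006 0.2179]
```

```bash
python3 -m pendant '{"dp":[[-0.025,0.06,0],[-0.05,0.12,0],[-0.075,0.18,0],[-0.1015,0.2418,0],[-0.1015,0.2418,0],[-0.1015,0.2418,0],[-0.1015,0.2418,0],[-0.1015,0.2418,0]],"rotation":[[0,0,0.1],[0,0,0.218],[0,0,0.218],[0,0,0.218],[0,0,0.218],[0,0,0.218],[0,0,0.218],[0,0,0.218]]}'
python3 - <<'E'
from h import *
w=shot('wrist','w8.png');print(tool()[:3,3])
print('pred',proj(w,(678,51,94)),proj(w,(678,51,0)))
h=cv2.cvtColor(w['px'],cv2.COLOR_RGB2HSV);m=((h[:,:,0]>30)&(h[:,:,0]<80)&(h[:,:,1]>90)).astype(np.uint8);m[268:]=0
n,l,s,c=cv2.connectedComponentsWithStats(m)
for x,k in zip(s[1:],c[1:]):
  if x[4]>150: print(x.tolist(),k.round(1))
E
```

```text
time: 36.2
tool_pos: [675.7, 30.4, 191.1]
tcp_rot: [3.142, -0.0, 1.571]
contact_force: [0.1, -0.7, -0.3]
grip_width: 64.8
finger_force: 0.0
[675.89200843  30.37703916 191.32424768]
pred (np.float64(326.11905712687616), np.float64(211.4107412927908)) (np.float64(325.4123009877142), np.float64(194.1325067743365))
[238, 0, 27, 24, 342] [253.    9.8]
[268, 0, 16, 15, 167] [275.9   6.1]
[326, 192, 18, 31, 442] [333.5 207.9]
```

```bash
python3 -c "
from h import *
go(680,50.3,70,1.571)"
python3 -m pendant '{"dp":[[0.02,0.004,0],[0.02,0.004,0],[0.02,0.004,0.04],[0.02,0.004,0.08],[0.02,0.004,0.11],[0.02,0.004,0.121],[0.02,0.004,0.121]],"rotation":[[0,0,0],[0,0,0],[0,0,0],[0,0,0],[0,0,0],[0,0,0],[0,0,0]]}'
python3 -m pendant '{"dp":[[0,0,0],[0,0,0],[0,0,0],[0,0,0],[0,0,0],[0,0,0],[0,0,0],[0,0,0]],"rotation":[[0,0,0],[0,0,0],[0,0,0],[0,0,0],[0,0,0],[0,0,0],[0,0,0],[0,0,0]]}' 0.008
```

```text
dp [0.0199 0.0041 0.1213] rot [ 0.0005 -0.      0.0002]
time: 37.12
tool_pos: [680.5, 50.2, 69.7]
tcp_rot: [-3.141, -0.0, 1.571]
contact_force: [-0.9, 0.1, 0.4]
grip_width: 64.6
finger_force: 0.0
time: 38.12
tool_pos: [680.5, 50.1, 69.8]
tcp_rot: [3.141, -0.0, 1.571]
contact_force: [-1.0, 0.4, 1.3]
grip_width: 14.6
finger_force: 30.0
```

```bash
python3 -m pendant '{"dp":[[0,0,-0.03],[0,0,-0.08],[0,0,-0.13],[0,0,-0.13],[0,0,-0.13],[0,0,-0.13]],"rotation":[[0,0,0],[0,0,0],[0,0,0],[0,0,0],[0,0,0],[0,0,0]]}'
python3 - <<'E'
from h import *
v=shot('scene','sc5.png');T=tool();print(T[:3,3])
for z in(-70,-40,0): print(z,proj(v,T[:3,3]+[0,0,z]),proj(v,T[:3,3]+[0,10,z]))
h=cv2.cvtColor(v['px'],cv2.COLOR_RGB2HSV);m=((h[:,:,0]>30)&(h[:,:,0]<80)&(h[:,:,1]>90))
for r in range(150,215,6): print(r,np.where(m[r,255:300])[0]+255)
E
```

```text
time: 38.88
tool_pos: [679.6, 50.1, 197.7]
tcp_rot: [-3.138, -0.0, 1.571]
contact_force: [0.4, -1.0, -0.2]
grip_width: 15.0
finger_force: 30.0
[679.72806863  50.06953698 197.78549933]
-70 (np.float64(274.3866099232552), np.float64(190.2473581667286)) (np.float64(269.9846283829685), np.float64(191.14115662405496))
-40 (np.float64(273.89362906718054), np.float64(175.81066236298378)) (np.float64(269.43330111346853), np.float64(176.64007280591406))
0 (np.float64(273.21666432390174), np.float64(155.98609118917713)) (np.float64(268.67609740141285), np.float64(156.72399917166996))
150 [255 256 257 258 270 287 294 295 296]
156 [256 257 258 259 269 270 271 283 284 285 286 287 288 294 295]
162 [271 272 273 274 275 276 277 280 281 282 283 284 285 286 287 288 289 290
 291 292 293 294 295 296 297 298 299]
168 [272 273 274 275 276 277 278 296 297 298 299]
174 [270 272 273 274 275 276 277 278]
180 [269 270 271 272 273 274 275 276 277 278 279 280 281 284 285 286 287 288
 289 290 291 292 293 294 295]
186 [270 271 272 273 274 275 276 277 278 279 280 281 284 285 286 287 288 289
 290 291 292 293 294 295 296 297 298 299]
192 [270 271 272 273 274 278 279 280 281 284 285 286 287 288 289 290 291 292
 293 294 295 296 297 298 299]
198 [270 271 272 273 274 278 279 280 281 284 285 286 287 288 289 290 291 292
 293 294 295 296 297 298 299]
204 [273 274 275 278 279 280 281 282 284 285 286 287 288 289 290 291 292 293
 294 295 296 297 298 299]
210 [289 290 291 292 293 294 297 298 299]
```

```bash
python3 -m pendant '{"dp":[[0.008,-0.0337,0],[0.016,-0.0673,0],[0.024,-0.101,0],[0.032,-0.1347,0],[0.04,-0.1683,0],[0.048,-0.202,0],[0.056,-0.2356,0],[0.0641,-0.2693,0]],"rotation":[[0,0,0.169],[0,0,0.338],[0,0,0.507],[0,0,0.676],[0,0,0.845],[0,0,1.014],[0,0,1.183],[0,0,1.352]]}'
python3 -m pendant '{"dp":[[0,0,0],[0,0,0.02],[0,0,0.02],[0,0,0.02],[0,0,0.02]],"rotation":[[0,0,0],[0,0,0],[0,0,0],[0,0,0],[0,0,0]]}'
python3 - <<'E'
from h import *
v=shot('scene','sc6.png');T=tool();p=T[:3,3];print(p)
go(410.4,114.1,90,.219)
print('foot',proj(v,p-[0,0,70]),'hole',proj(v,(410.4,114.1,78)),'+10x',proj(v,(420.4,114.1,78)),'+10y',proj(v,(410.4,124.1,78)))
a=v['px'][150:310,240:400];cv2.imwrite('pics/sc6c.png',cv2.resize(a,None,fx=3.7,fy=3.7,interpolation=cv2.INTER_CUBIC)[:,:,::-1])
E
```

```text
time: 39.92
tool_pos: [409.6, 114.3, 199.0]
tcp_rot: [-3.141, 0.001, 0.213]
contact_force: [0.1, 0.5, -0.2]
grip_width: 14.9
finger_force: 30.0
time: 40.55
tool_pos: [411.8, 114.1, 180.1]
tcp_rot: [3.142, -0.001, 0.219]
contact_force: [-1.0, -0.0, 0.5]
grip_width: 14.9
finger_force: 30.0
[411.62991294 114.11482496 180.11994171]
dp [-0.0013 -0.0003  0.0901] rot [ 0.     -0.0008 -0.0001]
foot (np.float64(323.6736133754185), np.float64(255.72883345954233)) hole (np.float64(323.94890637713803), np.float64(274.1608027889672)) +10x (np.float64(320.41448460949914), np.float64(271.6776045291763)) +10y (np.float64(318.7150713829767), np.float64(275.8379762403929))
```

View pics/sc6c.png

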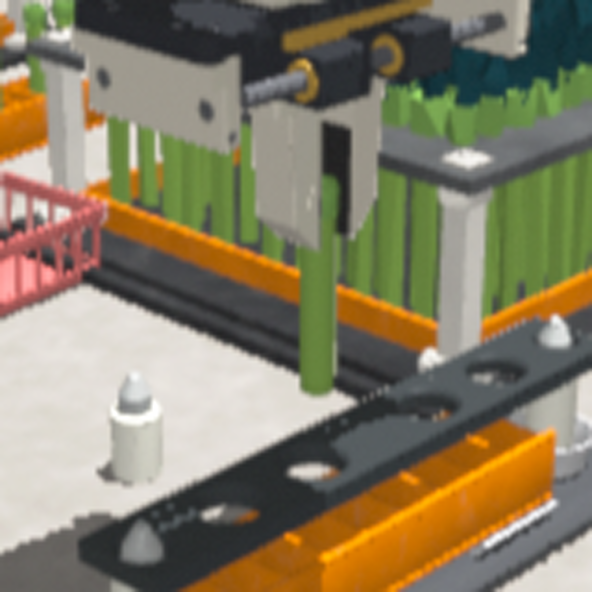

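The plate is down on both pins, with the pin tips at (278,292) and (390,236). The sleeve hangs above the +38 hole, which is at about (325,277), with its foot at about (325.7,255). I check the residuals numerically.

Run:
```python
from h import *
v=load('sc6.png');c=np.array([418.6,77.]);d=np.array([-.216,.976])
for s in(136,88,38,0,-38,-88,-136): print(s,np.round(proj(v,[*(c+s*d),78]),1),np.round(proj(v,[*(c+s*d),68]),1))
a=cv2.cvtColor(v['px'],cv2.COLOR_RGB2GRAY)
print(a[266:290,308:342])
a=cv2.cvtColor(v['px'],cv2.COLOR_RGB2GRAY)
```

```text
136 [278.  297.3] [278.2 303.2]
88 [301.5 285.5] [301.6 291.2]
38 [324.  274.2] [323.9 279.7]
0 [339.8 266.2] [339.7 271.6]
-38 [354.7 258.7] [354.5 263.9]
-88 [373.1 249.4] [372.8 254.6]
-136 [389.4 241.2] [389.1 246.2]
[[227 227 227 229 230 230 230 230 227 223 218 190 165 120 107  65  53  46
   44  47  64  47  44  45  47  52  70  76  89  92  93  92  92  92]
 [226 225 224 226 227 228 230 228 223 191 164 117  77  56  52  46  45  44
   44  45  47  44  45  52  72  75  89  90  93  93  93  92  92  93]
 [224 224 223 224 225 225 224 195 170 120  76  57  47  43  44  46  43  45
   46  44  44  48  52  73  89  91  92  91  92  92  92  92  93  93]
 [224 224 223 222 220 192 170 120  78  57  44  42  46  46  46  46  47  47
   46  47  47  63  74  89  92  93  92  92  93  92  92  93  92  93]
 [223 220 216 189 165 119  78  57  47  44  46  47  49  48  50  51  50  50
   50  50  50  65  79  88  91  91  92  92  91  93  91  92  93  92]
 [218 188 162 116  77  57  46  43  45  46  47  49  48  48  50  50  52  51
   51  51  50  54  63  81  86  89  91  93  91  93  93  92  92  92]
 [166 118  76  56  47  45  43  44
[... 1805 characters left out ...]
  47  44  45  44  43  43  43  43  43  43  41  44  44  43  44  44  46
   45  46  55  54  56  57  61  72  87  94 103 105 106 106 103 102]
 [ 48  45  44  44  43  43  45  44  45  43  44  44  43  43  45  45  46  45
   46  46  54  58  62  71  84  92  99 104 107 106 105 106 107 106]
 [ 60  50  44  42  43  45  45  43  44  44  44  45  45  44  45  46  48  47
   46  48  59  71  85  90  97 101 101 103 108 107 106 105 107 105]
 [ 84  72  49  42  45  43  44  43  45  45  46  45  44  46  46  44  45  46
   52  69  81  92  98  96  98 100 100 104 107 106 106 106 104 104]
 [ 87  70  49  43  44  43  43  44  45  44  47  45  46  44  46  47  51  65
   71  92  99  99  99  96  98  99  99 101 106 106 105 104 106 107]]
```

Run:
```python
from h import *
v=load('sc6.png');h=cv2.cvtColor(v['px'],cv2.COLOR_RGB2HSV);m=((h[:,:,0]>28)&(h[:,:,0]<85)&(h[:,:,1]>70))
for r in list(range(218,250,5))+list(range(250,260)): 
  q=np.where(m[r,312:340])[0]+312; print(r,q.min() if len(q) else 0,q.max() if len(q) else 0)
p=np.array([411.0,114.1,180.1])
t=np.array([.976,.217,0])
for o in(0,-4): print(o,[np.round(proj(v,p+o*t-[0,0,z]),1).tolist() for z in(30,50,70)], proj(v,p+o*t-[0,0,70]+np.array([0,8,0])))
```

```text
218 312 339
223 322 339
228 321 339
233 321 330
238 321 330
243 321 329
248 321 329
250 321 329
251 321 329
252 321 329
253 322 329
254 322 329
255 322 328
256 324 326
257 0 0
258 0 0
259 0 0
0 [[324.1, 232.4], [324.0, 244.3], [323.9, 255.9]] (np.float64(319.6583415816246), np.float64(257.15284041029787))
-4 [[326.1, 233.2], [325.9, 245.0], [325.8, 256.7]] (np.float64(321.53510884704434), np.float64(257.9551890402936))
```

```bash
python3 -m pendant '{"dp":[[0.0007,0,0.01],[0.0007,0,0.02],[0.0007,0,0.026],[0.0007,0,0.032],[0.0007,0,0.036],[0.0007,0,0.04]],"rotation":[[0,0,0],[0,0,0],[0,0,0],[0,0,0],[0,0,0],[0,0,0]]}'
python3 -m pendant '{"dp":[[0,0,0.004],[0,0,0.008],[0,0,0.012],[0,0,0.016],[0,0,0.02]],"rotation":[[0,0,0],[0,0,0],[0,0,0],[0,0,0],[0,0,0]]}'
```

```text
time: 41.35
tool_pos: [411.9, 114.3, 139.5]
tcp_rot: [-3.142, -0.0, 0.219]
contact_force: [0.4, 0.3, -0.9]
grip_width: 14.7
finger_force: 30.0
time: 41.98
tool_pos: [411.8, 114.3, 119.5]
tcp_rot: [-3.142, 0.0, 0.219]
contact_force: [0.8, 0.1, -0.7]
grip_width: 14.7
finger_force: 30.0
```

```bash
python3 -m pendant '{"dp":[[0,0,0.003],[0,0,0.006],[0,0,0.01],[0,0,0.014],[0,0,0.018],[0,0,0.022]],"rotation":[[0,0,0],[0,0,0],[0,0,0],[0,0,0],[0,0,0],[0,0,0]]}'
```

```text
time: 42.72
tool_pos: [411.9, 114.3, 97.4]
tcp_rot: [-3.142, -0.0, 0.219]
contact_force: [0.2, 0.2, 0.4]
grip_width: 15.0
finger_force: 30.0
```

```bash
python3 -m pendant '{"dp":[[0,0,0.004],[0,0,0.007],[0,0,0.01],[0,0,0.01]],"rotation":[[0,0,0],[0,0,0],[0,0,0],[0,0,0]]}'
python3 -m pendant '{"dp":[[0,0,0.001],[0,0,0.002],[0,0,0.003],[0,0,0.0035],[0,0,0.0035]],"rotation":[[0,0,0],[0,0,0],[0,0,0],[0,0,0],[0,0,0]]}'
```

```text
time: 43.22
tool_pos: [411.7, 114.3, 87.5]
tcp_rot: [-3.141, 0.0, 0.219]
contact_force: [0.4, -0.1, -0.6]
grip_width: 14.8
finger_force: 30.0
time: 43.85
tool_pos: [411.9, 114.3, 84.2]
tcp_rot: [-3.142, -0.0, 0.219]
contact_force: [-0.2, -1.1, 0.3]
grip_width: 14.7
finger_force: 30.0
```

```bash
python3 -m pendant '{"dp":[[0,0,0.0007],[0,0,0.0015],[0,0,0.0015]],"rotation":[[0,0,0],[0,0,0],[0,0,0]]}'
```

```text
time: 44.22
tool_pos: [412.6, 114.4, 83.6]
tcp_rot: [3.141, -0.002, 0.219]
contact_force: [-1.5, 0.6, 9.5]
grip_width: 14.7
finger_force: 30.0
```

```bash
python3 -m pendant '{"dp":[[0,0,-0.001],[0,0,-0.001],[0,0,-0.001],[0,0,-0.001],[0,0,-0.03],[0,0,-0.08],[0,0,-0.12],[0,0,-0.12]],"rotation":[[0,0,0],[0,0,0],[0,0,0],[0,0,0],[0,0,0],[0,0,0],[0,0,0],[0,0,0]]}' 0.06
python3 -m pendant '{"dp":[[0,0,-0.02],[0,0,-0.02],[0,0,-0.02],[0,0,-0.02]],"rotation":[[0,0,0],[0,0,0],[0,0,0],[0,0,0]]}'
python3 - <<'E'
from h import *
v=shot('scene','sc7.png');h=cv2.cvtColor(v['px'],cv2.COLOR_RGB2HSV);m=((h[:,:,0]>28)&(h[:,:,0]<85)&(h[:,:,1]>70))
for r in range(244,282,2): 
  q=np.where(m[r,305:345])[0]+305; print(r,(q.min(),q.max(),len(q)) if len(q) else 0)
x,y=411.5,114
print('top',proj(v,(x,y,108)),'plate',proj(v,(x,y,78)))
o=load('sc6.png')
for n,(a,b,c,d) in dict(pinA=(270,288,286,300),pinB=(383,230,397,244),short=(266,250,288,282)).items(): print(n,np.abs(v['px'][b:d,a:c].astype(int)-o['px'][b:d,a:c]).mean())
t=shot('top')['px'][270:350,180:380].astype(int)
E
```

```text
time: 45.22
tool_pos: [413.5, 114.5, 205.4]
tcp_rot: [3.141, -0.007, 0.219]
contact_force: [-0.1, 0.7, -0.5]
grip_width: 59.8
finger_force: 0.0
time: 45.72
tool_pos: [411.3, 114.2, 221.7]
tcp_rot: [-3.141, 0.002, 0.219]
contact_force: [-0.2, 0.4, 0.3]
grip_width: 59.8
finger_force: 0.0
244 0
246 0
248 0
250 0
252 0
254 0
256 (np.int64(321), np.int64(329), 9)
258 (np.int64(320), np.int64(330), 11)
260 (np.int64(321), np.int64(330), 10)
262 (np.int64(321), np.int64(330), 10)
264 (np.int64(321), np.int64(330), 10)
266 (np.int64(321), np.int64(330), 10)
268 (np.int64(320), np.int64(329), 10)
270 (np.int64(320), np.int64(329), 10)
272 (np.int64(320), np.int64(329), 10)
274 (np.int64(320), np.int64(329), 10)
276 (np.int64(321), np.int64(329), 9)
278 (np.int64(321), np.int64(329), 9)
280 0
top (np.float64(323.7697785698368), np.float64(256.9571079995025)) plate (np.float64(323.6089396308365), np.float64(273.8688116099197))
pinA 21.020833333333332
pinB 0.79421768707483
short 0.49573863636363635
```

The sleeve stands with its top at row 256, as predicted for z = 108. Pin A's patch changed, so I check whether that is only shadow.

Run:
```python
from h import *
from plant import get_obs
o=load('sc6.png');v=shot('scene')
f=lambda c,b:cv2.Canny(cv2.cvtColor(c['px'],cv2.COLOR_RGB2GRAY),40,120)[b[1]:b[3],b[0]:b[2]]>0
b=(268,284,290,310)
for c in(o,v):
  g=cv2.cvtColor(c['px'],cv2.COLOR_RGB2GRAY)[284:304,268:290];print(g[::2,::2])
```

```text
[[221 221 223 225 226 225 222 189 120  64  47]
 [221 222 222 221 219 186 117  55  47  70  43]
 [171 211 218 184 114  55  49  68  45  49  49]
 [ 98  97 103  55  52  76  47  48  47  55  86]
 [ 61  46  44  47 109 121  99  53  86  70  51]
 [ 44  43  46  83 133 149 126  77  50  43  44]
 [ 44  43  55 120 138 147 132 113  53  44  43]
 [ 43  42  68 131 141 145 134 124  61  42  44]
 [ 48  45  75 126 136 138 134 120  62  44  43]
 [ 46  47  48  61  76  86  73  54  44  44  44]]
[[220 222 223 225 226 226 222 190 122  64  45]
 [221 222 223 222 219 187 116  56  44  46  46]
 [216 220 218 183 114  55  44  43  45  45  70]
 [118 166 114  55  73 101  61  46  71  74  93]
 [ 62  46  48  75 199 246 148  74  92  92  90]
 [ 45  70  87 124 190 198 129  91  84  72  49]
 [ 48  87  92 168 173 148 132 114  64  46  45]
 [ 46  79  90 178 142 146 133 123  60  42  43]
 [ 53  70  80 129 136 139 133 120  62  43  44]
 [ 48  47  48  61  75  86  74  54  46  43  44]]
```

Only the shadow moved; the pin's outline is unchanged. I hand the job in.

```bash
python3 -c "
from plant import workorder
print(workorder.close_job())"
```

```text
the job is handed in; nothing more can be done
None
```

The jig is built as asked: both tall posts in their sockets, the rack in its nest, the plate on both pins, and the sleeve down to the rack floor in the +38 mm hole; the short post was left alone, and the job was handed in at about 46 s.

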